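# Re-pin the vial carriage in the reading position

## Task

The vial carriage is pinned in its loading position. Pull the black-knobbed detent pin up against its catch, bring the carriage towards the reader until its hub stands over the reading hole hidden underneath (find it by feel), push the pin through until it is fully home and caught, and let go. Be gentle: never force the pin down on the rail where there is no hole, and leave the vials in their rack and the flask and beaker beside the slide undisturbed.

Things in the scene. Friction and masses are not known exactly. Their poses are not given: they have to be found in the camera images.
- reader: Bench vial reader with an aluminium slide rail, fixed to the table. Origin: on the table top right under the loading hole, which the pin is in at the start; z up. The rail (84 mm wide in x) runs along the reader's y from +45 to -375 mm; the white hood over its -y end (y -210 to -380 mm, 216 mm wide, top 175 mm high) has a mouth for the carriage.
- rail_hole (a point): Mouth of the loading hole in the rail's top plate, 42 mm above the table (plate 12 mm thick, 41 mm high beyond 50 mm from here). The only other hole, the reading hole, lies 58 to 98 mm towards the reader's -y on the line x = 0: its block was clamped anywhere in that range, under the carriage, not measured: find it by feel. Both are 13.5 mm wide, with two spring balls 23 mm above the table.
- carriage (a joint): Distance (m) the carriage has slid from the loading hole towards the hood (reader's -y): 0 at the start, end stop 0.112. It carries the pin hub and, centred 125 mm ahead of it, a white vial rack (78 mm square, top 78 mm above the table). It slides with about 1.5 N of friction, stays where left, and can be drawn along by the pin while the pin's shank stands in the hub.
- hub (a point): Centre of the top of the carriage's square steel hub (36 mm), 74 mm above the table: the mouth of its vertical 13.5 mm through hole. The hub's underside is 44 mm, the carriage plate around it 56 mm above the table.
- pin_knob (a point): Centre of the pin's black round knob (26 mm diameter, 32 mm tall, a 6 mm button on top), to be gripped from above, 102 mm above the table when home. The pin stands upright, about 80 g. The flange (22 mm), whose underside is 28 mm below this point, rests on the hub when home. Pulling it out of the catch takes about 10 to 16 N, then 2 to 4 N. Pressing or wrenching it with over about 25 N is too much.
- pin_tip (a point): Tip of the pin's 12 mm steel shank, 92 mm below the knob's centre; its last 8 mm taper to a 10 mm nose that enters a hole up to about 2 mm off centre. Clear of the rail when raised 33 mm, out of the hub at 64 mm. On solid rail it stops at 41 to 42 mm height; in a hole it goes on, meets the balls (about 5 to 12 N, tip 27 to 15 mm high) and is home at 10 mm. Its weight alone does not take it in.
- vial0_mid (a point): Middle of a capped glass vial (22 mm diameter, 45 mm tall) standing loosely in the carriage's rack; to be left standing in it.
- vial1_mid (a point): Middle of a second such vial in the rack.
- vial2_mid (a point): Middle of a third such vial in the rack.
- flask_mid (a point): Middle of a small glass volumetric flask (68 mm wide, 122 mm tall) standing on the table on the far side of the rail; to be left alone.
- beaker_mid (a point): Middle of a glass beaker (66 mm wide, 75 mm tall) standing on the table on the robot's side of the rail; to be left alone.
There are look-alikes about, which are no part of the job. Leave any blue or purple look-alike of the part that bears pin_knob alone.

How it is judged:
On the way, in this order (a step that is already met when the one before it is completed fails the run):
1. the pin is pulled up clear of the loading hole (z of pin_knob in the frame of reader above 0.132 m), for 0.1 s.
2. the carriage is brought over towards the reading hole (value of joint carriage above 0.05 m), for 0.1 s.
At the end, for the whole second after the job is handed in: The carriage is over the reading hole (slid more than 52 mm) with the pin through hub and rail, fully home (its flange within 2.5 mm of the hub, knob centre over the hub within 6 mm, upright within 0.08 rad), released and at rest (value of joint carriage above 0.052 m and z of pin_knob in the frame of reader below 0.1045 m and horizontal distance between pin_knob and hub below 0.006 m and angle between pin_knob's own z axis and vertical below 0.08 rad and linear speed of pin below 0.02 m/s and velocity of joint carriage between -0.01 and 0.01 m/s); the robot touches nothing.
It fails at once if the pin is pressed or wrenched too hard on the rail, hub or catches (contact forces over 45 N in all, of which the two spring balls make up to 20 N) (contact force between pin and reader above 45 N).
It fails at once if a vial is tipped or leaves the rack (angle between any of vial0_mid, vial1_mid, vial2_mid's own z axis and vertical above 0.5 rad or height (world z) of any of vial0_mid, vial1_mid, vial2_mid above 0.097 m).
It fails at once if the flask or the beaker is shifted by more than 20 mm (distance of any of flask_mid, beaker_mid from where it was at the start of the episode above 0.02 m).
It also fails if it takes over 72 s, if anything falls off the work surface, if the arm or the gripper's body presses on something with over 40 N, if the wrist force passes 120 N, or if a joint passes its speed limit or range.

## Robot

A 7-joint arm with a two-finger parallel gripper is mounted at the origin on the work surface. World frame = base frame: x ahead of the robot, y to its left, z up, the work surface at z = 0. Lengths are in m, angles in rad, forces in N, time in s.
With the tool pointing down it reaches from about 0.35 to 0.9 m from the base axis. Payload 8.1 kg.
Tool frame: the origin (TCP) lies midway between the tips of the shut fingers; the grasp point (between the pads) lies 19 mm behind it; x points along the fingers, z is the direction in which the jaws open and shut, and the axes are right-handed (so a half turn about x gives the same grasp; the last joint's range is limited). The gripper opens to 92 mm and grips with 3 to 60 N. Pads are 19 mm wide; open, the fingers measure 130 mm over their backs; the gripper's body (75 mm by 190 mm) begins 47 mm behind the grasp point.
Start: joints at [-1.206, 0.434, 0.025, 1.573, -0.012, 1.134, -0.075], TCP at [0.282, 0.558, 0.227] pointing down, gripper open.
Joint ranges: [-2.62, 2.62], [-0.44, 2.09], [-1.27, 1.32], [0.08, 2.57], [-1.32, 4.46], [0.12, 2], [-2.74, 2.74]. Speed limits (rad/s): [2.22, 2.22, 3.01, 3.01, 3.14, 3.14, 3.14].

## Interface

Orientations are given as a rotation vector (axis times angle).
In Python, from cell import arm gives the robot as it stands. The module is installed in compiled form; this text tells all that it offers.
- The arm moves only by the tool move_arm, never from a script. Its argument "steps" is text: rows parted by semicolons, each of 5 numbers parted by spaces: the shift along the tool's x, y, z in m, then the turn about the tool's x in rad, then the closure in counts, from 0 (fully open) to 255 (shut). A call has 1 to 10 rows; each row is the pose to reach, as a shift and turn from the pose commanded when the call began, along the tool's axes at that moment; what a row does not reach only later rows make up. A row lasts 1/12 s, in which the tool goes at most 41.7 mm and 7.16 degrees, less where a joint would pass 70% of its speed; a pose out of reach is approached as far as the arm can. A call with a gripper value outside its range is refused whole. The fingers move at their own pace and stop on an object; "squeeze" is the grip in N (left out, the last holds). Time passes only in rows, so rows that repeat a pose let the fingers close. It gives the time, the measured TCP pose, the force and the opening at its end, in the units of the state.
- arm.observe(): the state, without advancing time (a new reading comes with each control period).
- arm.get_image(name): name is "side" or "top"; returns a dict with "img" (420x560x3 uint8, blue, green, red), "z_map" (420x560 float32, m along the optical axis (not along the pixel's ray), 0 where there is no reading), "vfov" (degrees; the focal length in pixels is half the picture's height over the tangent of half this angle, whatever the lens; pixels are square), "cx", "cy" (the principal point, pixels), "extrinsics" (4x4, takes a point from camera to world coordinates). Camera axes: x right, y up, looking along -z (the intrinsics and any distortion apply to the point x, -y, -z); pixel columns grow to the right and rows downward; lengths in m; the calibration is good to about 2 mm. A picture is of the moment at which its call begins.
- arm.sign_off(): hands the job in, once; it reports no verdict.
The state is a dict: "clock": time; "joints": joint angles; "dq": joint speeds; "joint_efforts": joint torques, N m; "position": TCP position; "ee_rot": TCP orientation; "force": force on the tool from outside, world axes, zero at the start; "ft_torque": the same for the moment, N m; "width": opening from 0.0 (shut) to 1.0 (fully open).
Only numpy, scipy, OpenCV 4.12 (cv2) and the standard library are available. Lean on these libraries where they do the work, as an engineer would, in place of code of your own. Each camera call takes 0.05 s, during which the arm holds its last target.

## Working session

There is one attempt and no reset: what is moved stays moved. The work goes in short steps, Python scripts to look and compute and a tool call to move; the robot and the scene stay as the last step left them, time stands still between calls to the robot, and variables do not carry over. Pictures are saved under pics/ and viewed, and the job is handed in when it is done.

Besides the shell and the picture viewer there is one more tool, called after "Call:" in YAML: its name, and indented under it one key for each argument. move_arm: Moves the arm, as the interface text tells. Its arguments: {"type":"object","properties":{"steps":{"type":"string"},"squeeze":{"type":"number"}},"required":["steps"]}

```bash
mkdir -p pics; cat > h.py <<'E'
import numpy as np,cv2
from cell import arm
def grab(n,tag):
    d=arm.get_image(n); cv2.imwrite(f'pics/{tag}.png',d['img'])
    np.savez(f'{tag}.npz',**{k:v for k,v in d.items()}); return d
def ray(d,u,v):
    f=210/np.tan(np.radians(float(d['vfov']))/2)
    E=d['extrinsics'];c=np.array([(u-d['cx'])/f,-(v-d['cy'])/f,-1.0])
    return E[:3,3],E[:3,:3]@c
def onz(d,u,v,z):
    o,r=ray(d,u,v);return o+r*(z-o[2])/r[2]
def pt(d,u,v):
    o,r=ray(d,u,v);return o+r*float(d['z_map'][int(round(v)),int(round(u))])
E
python3 - <<'E'
from h import *
s=arm.observe();print(s)
for n in('top','side'):
    d=grab(n,n+'0');print(n,d.keys(),d['vfov'],d['cx'],d['cy'],d['extrinsics'].round(3).tolist(),d['img'].shape)
E
```

```text
{'clock': 0.0, 'joints': array([-1.2056385 ,  0.4351904 ,  0.0249697 ,  1.57412692, -0.01156391,
        1.13398225, -0.0751053 ]), 'dq': array([-9.23327685e-04,  4.73992899e-04,  5.02629490e-04, -3.86562232e-04,
        3.73472977e-04, -1.22215226e-03, -8.64378647e-05]), 'joint_efforts': array([-8.33151626e-04, -6.67851448e+01,  9.84434970e-01, -3.14454567e+01,
       -6.06866134e-02,  4.26620711e-02,  1.65588890e-04]), 'position': array([0.28163001, 0.55736738, 0.22595365]), 'ee_rot': array([-0.85903206,  1.39617145,  0.85745834]), 'force': array([ 0.64872697,  0.00827978, -0.09595469]), 'ft_torque': array([-0.00288228, -0.02862611, -0.05413709]), 'width': 0.9974699844876806}
top dict_keys(['img', 'z_map', 'vfov', 'cx', 'cy', 'extrinsics']) 48.00815335244063 279.5579255921067 209.87389917234853 [[0.021, 0.996, -0.092, 0.495], [-1.0, 0.023, 0.017, 0.1], [0.019, 0.092, 0.996, 0.914], [0.0, 0.0, 0.0, 1.0]] (420, 560, 3)
side dict_keys(['img', 'z_map', 'vfov', 'cx', 'cy', 'extrinsics']) 54.79838643747668 281.31862079978384 206.63238124419559 [[0.819, 0.406, -0.407, 0.276], [-0.574, 0.576, -0.582, -0.284], [-0.002, 0.71, 0.704, 0.559], [0.0, 0.0, 0.0, 1.0]] (420, 560, 3)
```

View pics/top0.png

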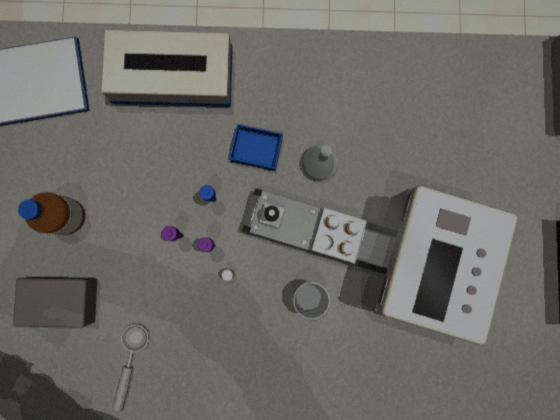

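View pics/side0.png

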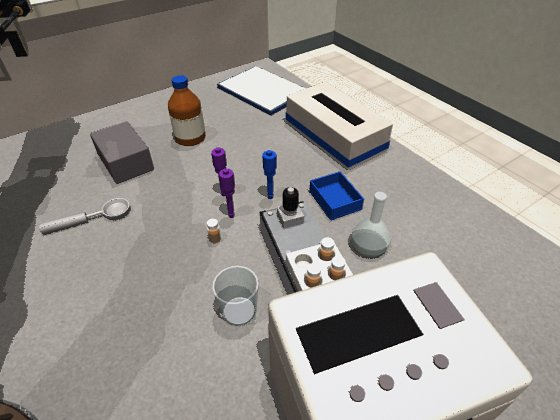

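The black knob is at top (270,213) and side (290,198), standing on the steel hub on the rail. The look-alikes are blue at (207,193) and purple at (170,233) and (205,244) in the top view. They stand on the table, so the black one is the pin. Next I'll measure it and confirm with a crop.

```bash
python3 - <<'E'
from h import *
T=dict(np.load('top0.npz'));S=dict(np.load('side0.npz'))
a=cv2.resize(T['img'][170:290,220:420],None,fx=4,fy=4,interpolation=cv2.INTER_CUBIC)
cv2.imwrite('pics/cropT.png',a)
b=cv2.resize(S['img'][170:300,230:390],None,fx=4.5,fy=4.5,interpolation=cv2.INTER_CUBIC)
cv2.imwrite('pics/cropS.png',b)
for d,(u0,u1,v0,v1),n in((T,(255,290,195,232),'T'),(S,(278,305,182,215),'S')):
    g=d['img'].max(2);m=np.zeros(g.shape,np.uint8);m[v0:v1,u0:u1]=(g[v0:v1,u0:u1]<45)*255
    k,l,st,c=cv2.connectedComponentsWithStats(m)
    for i in range(1,k):
        if st[i,4]>20:
            print(n,st[i],c[i],onz(d,*c[i],.11).round(4),pt(d,*c[i]).round(4))
# rail direction: cloud at heights
ys,xs=np.mgrid[0:420,0:560]
f=210/np.tan(np.radians(float(T['vfov']))/2);E=T['extrinsics']
C=np.stack([(xs-T['cx'])/f,-(ys-T['cy'])/f,-np.ones_like(xs,float)],-1)*T['z_map'][...,None]
P=C@E[:3,:3].T+E[:3,3];np.save('P.npy',P)
for v,u in((213,270),(213,258),(222,285),(235,335),(190,207),(230,450),(400,100),(250,375)):print(u,v,P[v,u].round(4))
for nm,lo,hi in(('hood',.165,.185),('rackplate',.07,.083),('plate',.05,.062)):
    m=((P[...,2]>lo)&(P[...,2]<hi)&(xs>230)&(xs<530)&(ys>170)&(ys<350)).astype(np.uint8)*255
    k,l,st,c=cv2.connectedComponentsWithStats(m)
    for i in range(1,k):
        if st[i,4]>150:
            Q=P[l==i][:,:2].astype(np.float32);r=cv2.minAreaRect(Q*1000);print(nm,st[i],r)
E
```

```text
T [265 207  14  14 110] [271.         213.93636364] [0.5625 0.1006 0.11  ] [0.5615 0.1006 0.1217]
S [283 188  16  23 279] [289.97849462 200.2078853 ] [0.555  0.0904 0.11  ] [0.5534 0.0883 0.1126]
270 213 [0.5629 0.1023 0.1227]
258 213 [0.5682 0.1245 0.055 ]
285 222 [0.5527 0.0749 0.0571]
335 235 [ 0.5302 -0.014   0.0763]
207 190 [0.6008 0.2109 0.1126]
450 230 [ 0.5379 -0.1821  0.1759]
100 400 [0.2167 0.4114 0.0006]
375 250 [ 0.5057 -0.0957  0.0301]
hood [  381   185   136   160 14561] ((485.9086608886719, -183.0579376220703), (169.31858825683594, 216.10693359375), 74.39920806884766)
rackplate [259 202  25  25 212] ((564.8299560546875, 100.22117614746094), (35.86719512939453, 35.98696517944336), 74.30400085449219)
rackplate [ 312  208   54   54 1313] ((531.2685546875, -20.19287109375), (78.59331512451172, 78.10464477539062), 74.27141571044922)
rackplate [293 282  37  37 218] ((415.1738586425781, 26.82762908935547), (62.761531829833984, 63.888240814208984), 0.9078032970428467)
plate [ 250  190   73   62 2387] ((555.9619140625, 67.999267578125), (126.75902557373047, 80.05644989013672), 74.34528350830078)
```

View pics/cropT.png

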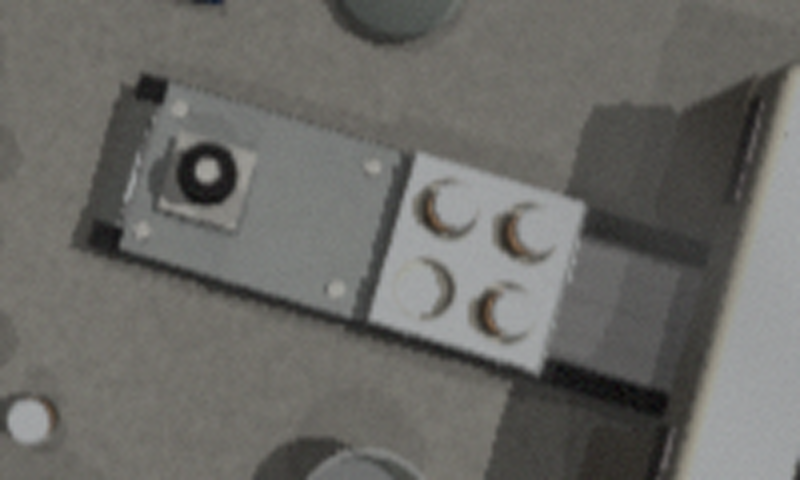

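View pics/cropS.png

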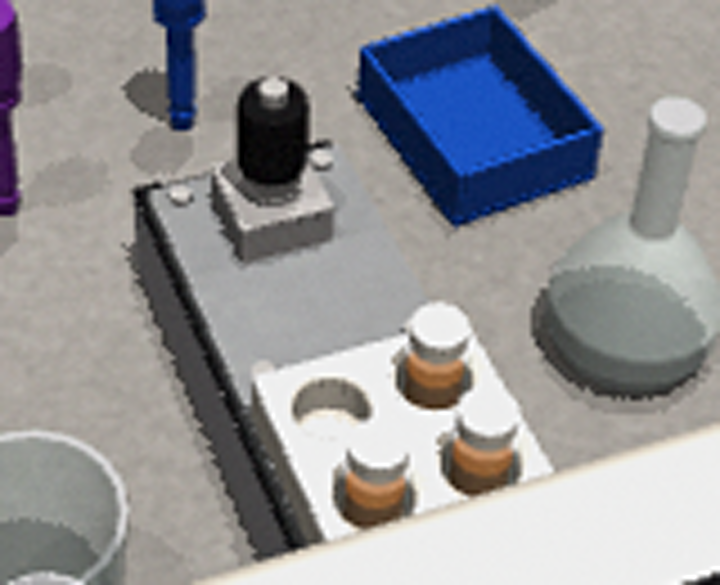

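The crop confirms the black knob with its light button on the steel hub. The rack holds three vials in front of it, and the hub-to-rack distance measures 125 mm, as given. Next I'll check the clearances and work out the move.

```bash
cat >> h.py <<'E'
from scipy.spatial.transform import Rotation as R
DIR=np.array([-0.2695,-0.9630,0]);LAT=np.array([0.963,-0.2695,0]) # DIR = reader -y
def tool(s,goal,jaw=None):
    M=R.from_rotvec(s['ee_rot']).as_matrix();print('axes',M.round(3).tolist())
    print('shift',(M.T@(np.array(goal)-s['position'])).round(4))
E
python3 - <<'E'
from h import *
P=np.load('P.npy');T=dict(np.load('top0.npz'));S=dict(np.load('side0.npz'))
s=arm.observe()
k=np.array([.5640,.1003,0])
tool(s,[.564,.1003,.20])
M=R.from_rotvec(s['ee_rot']).as_matrix();z=M[:,2]
print('jaw ang to LAT',np.degrees(np.arctan2(np.cross(z,LAT)[2],z@LAT)))
ys,xs=np.mgrid[0:420,0:560]
def obj(n,u0,u1,v0,v1,h):
    q=P[v0:v1,u0:u1].reshape(-1,3);q=q[q[:,2]>h];lo,hi=q.min(0),q.max(0);r=q-k
    print(n,lo.round(3),hi.round(3),'along',(r@DIR).min().round(3),(r@DIR).max().round(3),'lat',(r@LAT).min().round(3),(r@LAT).max().round(3))
obj('flask',300,337,142,182,.02);obj('beaker',290,330,280,322,.02);obj('bottle',10,90,185,240,.02)
obj('blue',195,220,180,205,.02);obj('p1',160,180,222,243,.02);obj('p2',195,215,235,254,.02);obj('box',10,97,272,330,.02);obj('tissue',100,235,28,105,.02)
# knob in views
for zz in (.118,.124): print(zz,onz(T,271,213.5,zz).round(4))
print(onz(S,290,200.2,.102).round(4))
b=S['img'][185:195,282:300].max(2);v,u=np.where(b>100);print('btn S',u.mean()+282,v.mean()+185, onz(S,u.mean()+282,v.mean()+185,.124).round(4))
b=T['img'][208:220,266:278].max(2);v,u=np.where(b>90);print('btn T',u.mean()+266,v.mean()+208,onz(T,u.mean()+266,v.mean()+208,.124).round(4),len(u))
E
```

```text
axes [[-0.001, -0.893, 0.451], [-0.001, 0.451, 0.893], [-1.0, -0.0, -0.001]]
shift [ 0.0265 -0.4581 -0.2806]
jaw ang to LAT -78.82943943777958
flask [ 0.495 -0.022  0.021] [0.706 0.1   0.914] along 0.019 0.091 lat -0.066 0.164
beaker [ 0.384 -0.005  0.02 ] [0.495 0.1   0.914] along 0.019 0.144 lat -0.156 -0.066
bottle [0.495 0.1   0.02 ] [0.595 0.522 0.914] along -0.407 0.019 lat -0.146 -0.066
blue [0.495 0.1   0.021] [0.61  0.226 0.914] along -0.132 0.019 lat -0.066 0.015
p1 [0.514 0.261 0.031] [0.539 0.286 0.116] along -0.169 -0.145 lat -0.095 -0.07
p2 [0.495 0.1   0.079] [0.521 0.226 0.914] along -0.106 0.019 lat -0.096 -0.066
box [0.358 0.1   0.02 ] [0.495 0.554 0.914] along -0.401 0.019 lat -0.317 -0.066
tissue [0.495 0.1   0.02 ] [0.902 0.417 0.914] along -0.393 0.019 lat -0.066 0.302
0.118 [0.5625 0.1006 0.118 ]
0.124 [0.562  0.1006 0.124 ]
[0.5601 0.0971 0.102 ]
btn S 290.7281553398058 187.79611650485438 [0.5641 0.1013 0.124 ]
btn T 271.5483870967742 212.58064516129033 [0.5636 0.0997 0.124 ] 31
```

Call:
move_arm:
  steps: "0.02 -0.458 -0.281 1.375 0;0.02 -0.458 -0.281 1.375 0;0.02 -0.458 -0.281 1.375 0;0.02 -0.458 -0.281 1.375 0;0.02 -0.458 -0.281 1.375 0;0.02 -0.458 -0.281 1.375 0;0.02 -0.458 -0.281 1.375 0;0.02 -0.458 -0.281 1.375 0;0.02 -0.458 -0.281 1.375 0;0.02 -0.458 -0.281 1.375 0"
  squeeze: 30

```text
clock: 0.93
position: [0.5009, 0.2015, 0.2111]
ee_rot: [0.12, 1.568, -0.12]
force: [0.6, 0.1, -0.2]
width: 0.998
```

```bash
python3 - <<'E'
from h import *
s=arm.observe();tool(s,[.564,.1003,.17]);print(s['position'],s['joints'].round(2))
M=R.from_rotvec(s['ee_rot']).as_matrix();z=M[:,2]
print('turn',-np.arctan2(np.cross(z,LAT)[2],z@LAT))
E
```

```text
axes [[-0.0, 0.152, 0.988], [0.0, 0.988, -0.152], [-1.0, 0.0, -0.0]]
shift [ 0.0411 -0.0904  0.0778]
[0.50087443 0.2015345  0.21113107] [-0.8   0.32  0.41  1.83 -0.15  1.02 -0.48]
turn 0.11982235566406854
```

Call:
move_arm:
  steps: "0 0 0 0 0;0 0 0 0 0;0 0 0 0 0"

```text
clock: 1.18
position: [0.5, 0.2037, 0.2109]
ee_rot: [0.115, 1.569, -0.115]
force: [-0.6, 0.7, -0.3]
width: 1.003
```

```bash
python3 - <<'E'
from h import *
s=arm.observe();tool(s,[.564,.1003,.15]);print(s['position'],s['joints'].round(2))
M=R.from_rotvec(s['ee_rot']).as_matrix();z=M[:,2]
print('turn',-np.arctan2(np.cross(z,LAT)[2],z@LAT))
E
```

```text
axes [[-0.001, 0.146, 0.989], [0.0, 0.989, -0.146], [-1.0, -0.0, -0.001]]
shift [ 0.0609 -0.093   0.0784]
[0.50002433 0.20373217 0.21093041] [-0.8   0.32  0.41  1.83 -0.15  1.03 -0.48]
turn 0.1264540997814984
```

Call:
move_arm:
  steps: "0.03 -0.047 0.039 0.126 0;0.06 -0.093 0.0785 0.126 0;0.06 -0.093 0.0785 0.126 0;0.06 -0.093 0.0785 0.126 60;0.06 -0.093 0.0785 0.126 60;0.06 -0.093 0.0785 0.126 60;0.06 -0.093 0.0785 0.126 60"

```text
clock: 1.77
position: [0.5638, 0.1026, 0.1515]
ee_rot: [0.213, 1.561, -0.211]
force: [-0.3, 0.4, -0.3]
width: 0.782
```

```bash
python3 - <<'E'
from h import *
s=arm.observe();tool(s,[.564,.1003,.083]);print(s['position'],s['joints'].round(2),s['width'])
M=R.from_rotvec(s['ee_rot']).as_matrix();z=M[:,2]
print('turn',-np.arctan2(np.cross(z,LAT)[2],z@LAT))
d=grab('side','side1');d2=grab('top','top1')
E
```

```text
axes [[-0.0, 0.266, 0.964], [0.001, 0.964, -0.266], [-1.0, 0.001, -0.001]]
shift [ 0.0684 -0.0022  0.0008]
[0.56384646 0.10256249 0.15145283] [-0.59  0.44  0.44  1.82 -0.23  0.93 -0.31] 0.7815168177912057
turn 0.0031924675203932134
```

View pics/side1.png

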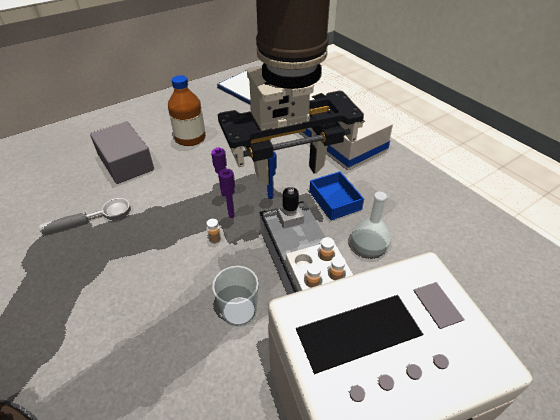

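The jaws straddle the knob at (290,198) across the rail, clear of the flask and beaker. Now I'll descend and grip.

Call:
move_arm:
  steps: "0.025 -0.002 0.001 0 60;0.05 -0.002 0.001 0 60;0.068 -0.002 0.001 0 60;0.068 -0.002 0.001 0 60;0.068 -0.002 0.001 0 60"

```text
clock: 2.28
position: [0.5642, 0.0989, 0.0833]
ee_rot: [0.213, 1.562, -0.213]
force: [0.4, -0.4, -0.8]
width: 0.768
```

Call:
move_arm:
  steps: "0 0 0 0 130;0 0 0 0 160;0 0 0 0 200;0 0 0 0 255;0 0 0 0 255;0 0 0 0 255"
  squeeze: 25

```text
clock: 2.78
position: [0.565, 0.0978, 0.0836]
ee_rot: [0.215, 1.56, -0.214]
force: [-0.4, 0.1, -1.0]
width: 0.378
```

```bash
python3 - <<'E'
from h import *
s=arm.observe();print(s['position'],s['width']*92,s['force'],s['ft_torque'])
d=grab('side','side2');cv2.imwrite('pics/c2.png',cv2.resize(d['img'][80:320,190:400],None,fx=2.5,fy=2.5))
E
```

```text
[0.5650068  0.0977963  0.08359263] 34.80279543297085 [-0.36563997  0.0766628  -1.0370419 ] [-0.00956966  0.07785221  0.03503537]
```

View pics/c2.png

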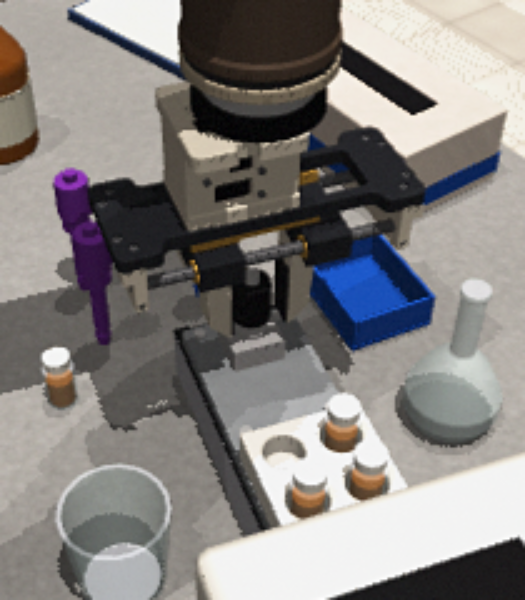

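Call:
move_arm:
  steps: "0 0.002 0 0 255;0 0.002 0 0 255;0 0.002 0 0 255;0 0.002 0 0 255;0 0.002 0 0 255;0 0.002 0 0 255"

```text
clock: 3.33
position: [0.5648, 0.099, 0.0833]
ee_rot: [0.214, 1.561, -0.215]
force: [-3.1, -2.5, 5.1]
width: 0.277
```

```bash
python3 - <<'E'
from h import *
s=arm.observe();print(s['position'],s['width']*92,s['force'],s['ft_torque'])
E
```

```text
[0.56478826 0.09902966 0.08331983] 25.48388486625097 [-3.14464538 -2.51988141  5.09858169] [-0.56063686  0.78480923  0.0087726 ]
```

Call:
move_arm:
  steps: "-0.001 0 0 0 255;-0.003 0 0 0 255;-0.005 0 0 0 255;-0.007 0 0 0 255;-0.009 0 0 0 255;-0.011 0 0 0 255;-0.013 0 0 0 255;-0.015 0 0 0 255;-0.017 0 0 0 255;-0.018 0 0 0 255"
  squeeze: 40

```text
clock: 4.17
position: [0.565, 0.0995, 0.1015]
ee_rot: [0.214, 1.561, -0.215]
force: [-4.4, -2.2, -3.7]
width: 0.27
```

Call:
move_arm:
  steps: "-0.003 0 0 0 255;-0.006 0 0 0 255;-0.009 0 0 0 255;-0.012 0 0 0 255;-0.015 0 0 0 255;-0.018 0 0 0 255;-0.02 0 0 0 255;-0.02 0 0 0 255;-0.02 0 0 0 255"

```text
clock: 4.92
position: [0.5655, 0.0997, 0.1219]
ee_rot: [0.215, 1.56, -0.214]
force: [-6.0, -2.3, 2.6]
width: 0.275
```

```bash
python3 - <<'E'
from h import *
s=arm.observe();print(s['position'],s['width']*92,s['force'],s['ft_torque'])
d=grab('side','side3');cv2.imwrite('pics/c3.png',cv2.resize(d['img'][80:320,190:400],None,fx=2.5,fy=2.5))
E
```

```text
[0.56550415 0.09974653 0.12192305] 25.319023248031325 [-5.98013597 -2.2868305   2.5869095 ] [-0.77819006  1.69696119 -0.01859696]
```

View pics/c3.png

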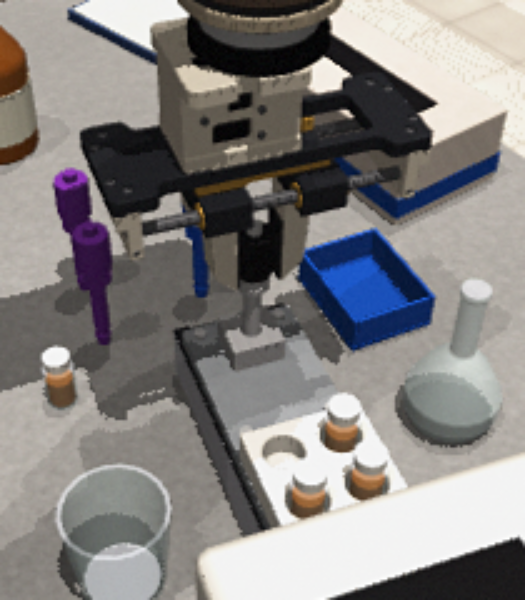

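Pin raised about 38 mm, shank still in the hub. Next I'll slide towards the hood, easing off the lateral force.

Call:
move_arm:
  steps: "0 -0.003 -0.001 0 255;0 -0.010 -0.001 0 255;0 -0.018 -0.001 0 255;0 -0.026 -0.001 0 255;0 -0.034 -0.001 0 255;0 -0.042 -0.001 0 255;0 -0.048 -0.001 0 255;0 -0.052 -0.001 0 255;0 -0.054 -0.001 0 255;0 -0.054 -0.001 0 255"

```text
clock: 5.8
position: [0.5499, 0.0471, 0.1213]
ee_rot: [0.215, 1.56, -0.215]
force: [0.2, 0.8, -0.7]
width: 0.273
```

```bash
cat >> h.py <<'E'
def st(img=None):
    s=arm.observe();p=s['position'];M=R.from_rotvec(s['ee_rot']).as_matrix()
    r=p-np.array([.5645,.1003,0]);f=s['force']
    print('t',s['clock'],'along %.4f lat %.4f z %.4f'%(r@DIR,r@LAT,p[2]),'F along %.1f lat %.1f z %.1f'%(f@DIR,f@LAT,f[2]),'T',s['ft_torque'].round(2),'w %.1f'%(s['width']*92))
    print('M row DIR,LAT in tool',(M.T@DIR).round(4),(M.T@LAT).round(4))
E
python3 - <<'E'
from h import *
st()
d=grab('top','top4');S=grab('side','side4');cv2.imwrite('pics/c4.png',cv2.resize(S['img'][80:320,190:400],None,fx=2.5,fy=2.5))
P=[]
ys,xs=np.mgrid[0:420,0:560]
f=210/np.tan(np.radians(float(d['vfov']))/2);E=d['extrinsics']
C=np.stack([(xs-d['cx'])/f,-(ys-d['cy'])/f,-np.ones_like(xs,float)],-1)*d['z_map'][...,None]
P=C@E[:3,:3].T+E[:3,3]
m=((P[...,2]>.07)&(P[...,2]<.083)&(xs>320)&(xs<400)&(ys>200)&(ys<290)).astype(np.uint8)
k,l,sx,c=cv2.connectedComponentsWithStats(m)
for i in range(1,k):
    if sx[i,4]>150: print(cv2.minAreaRect((P[l==i][:,:2]*1000).astype(np.float32)),((P[l==i][:,:2].max(0))))
E
```

```text
t 5.8 along 0.0551 lat 0.0003 z 0.1213 F along -0.8 lat -0.0 z -0.7 T [-0.12  0.04  0.07] w 25.1
M row DIR,LAT in tool [ 2.0e-04 -1.0e+00  1.2e-03] [3.0e-04 1.2e-03 1.0e+00]
```

View pics/c4.png

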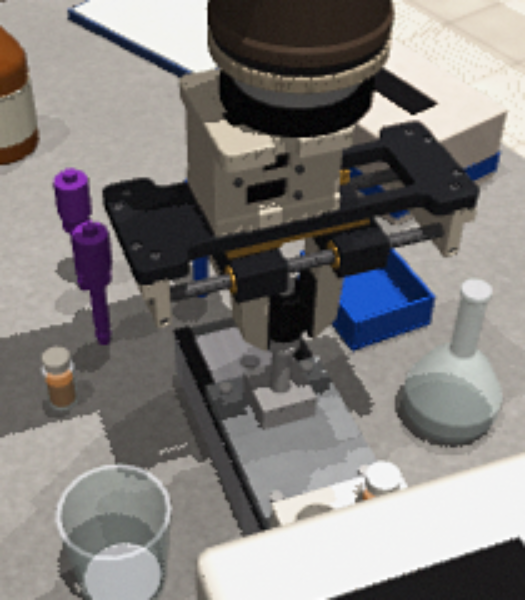

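The hub has followed: the pin is at about 55 mm with almost no side force. Now the feeler probes: small steps, lowering gently each time.

Call:
move_arm:
  steps: "0.002 -0.003 0 0 255;0.004 -0.003 0 0 255;0.006 -0.003 0 0 255;0.0075 -0.003 0 0 255;0.0085 -0.003 0 0 255;0.0085 -0.003 0 0 255;0.0085 -0.003 0 0 255"

```text
clock: 6.48
position: [0.5495, 0.0452, 0.114]
ee_rot: [0.215, 1.559, -0.214]
force: [-3.6, -0.5, 17.0]
width: 0.272
```

```bash
python3 -c "
from h import *
st()"
```

```text
t 6.4833 along 0.0571 lat 0.0004 z 0.1140 F along 1.4 lat -3.4 z 17.0 T [ 0.01  1.41 -0.04] w 25.1
M row DIR,LAT in tool [-1.1e-03 -1.0e+00  2.0e-04] [7.e-04 2.e-04 1.e+00]
```

Call:
move_arm:
  steps: "-0.0025 0 0 0 255;-0.003 -0.0025 0 0 255;-0.003 -0.0025 0 0 255;-0.0015 -0.0025 0 0 255;-0.0006 -0.0025 0 0 255;-0.0006 -0.0025 0 0 255"

```text
clock: 6.98
position: [0.5488, 0.0425, 0.114]
ee_rot: [0.215, 1.559, -0.214]
force: [-3.6, 0.4, 11.9]
width: 0.272
```

```bash
python3 -c "
from h import *
st()"
```

```text
t 6.9833 along 0.0598 lat 0.0005 z 0.1140 F along 0.5 lat -3.6 z 11.9 T [ 0.03  0.92 -0.01] w 25.0
M row DIR,LAT in tool [-6.e-04 -1.e+00  5.e-04] [7.e-04 5.e-04 1.e+00]
```

Call:
move_arm:
  steps: "-0.0025 0 0 0 255;-0.003 -0.003 0 0 255;-0.003 -0.003 0 0 255;-0.0015 -0.003 0 0 255;-0.0003 -0.003 0 0 255;-0.0003 -0.003 0 0 255"

```text
clock: 7.48
position: [0.5478, 0.0395, 0.114]
ee_rot: [0.215, 1.56, -0.215]
force: [-2.1, 0.1, 8.6]
width: 0.273
```

```bash
python3 -c "
from h import *
st()"
```

```text
t 7.4833 along 0.0631 lat 0.0003 z 0.1140 F along 0.4 lat -2.0 z 8.6 T [-0.13  0.63  0.  ] w 25.2
M row DIR,LAT in tool [-1.e-04 -1.e+00  6.e-04] [3.e-04 6.e-04 1.e+00]
```

Solid rail at 57, 60 and 63 mm. I'll keep going at about 8 N.

Call:
move_arm:
  steps: "-0.0025 0 0 0 255;-0.0025 -0.003 0 0 255;-0.0025 -0.003 0 0 255;-0.001 -0.003 0 0 255;0 -0.003 0 0 255;0 -0.003 0 0 255"

```text
clock: 7.98
position: [0.5466, 0.0367, 0.1132]
ee_rot: [0.214, 1.56, -0.215]
force: [0.8, 0.2, -0.9]
width: 0.276
```

Call:
move_arm:
  steps: "-0.0025 0 0 0 255;-0.0025 -0.003 0 0 255;-0.0025 -0.003 0 0 255;-0.001 -0.003 0 0 255;0 -0.003 0 0 255;0 -0.003 0 0 255"

```text
clock: 8.48
position: [0.5458, 0.0339, 0.1134]
ee_rot: [0.214, 1.56, -0.215]
force: [-0.4, -0.5, -0.7]
width: 0.273
```

```bash
python3 -c "
from h import *
st()"
```

```text
t 8.4833 along 0.0690 lat -0.0001 z 0.1134 F along 0.6 lat -0.2 z -0.7 T [-0.07  0.05  0.01] w 25.1
M row DIR,LAT in tool [ 2.e-04 -1.e+00  3.e-04] [-3.e-04  3.e-04  1.e+00]
```

The pin goes in at 66.1 and 69.0 mm but was solid at 63.1, so the hole centre is about 67.5 mm. I'll lift slightly, step back 1.5 mm and lower part-way above the balls.

Call:
move_arm:
  steps: "-0.0015 0 0 0 255;-0.0015 0.0015 0 0 255;0 0.0015 0 0 255;0.001 0.0015 0 0 255;0.002 0.0015 0 0 255;0.003 0.0015 0 0 255;0.003 0.0015 0 0 255"

```text
clock: 9.07
position: [0.5462, 0.0355, 0.1104]
ee_rot: [0.214, 1.561, -0.214]
force: [-0.7, 0.1, -0.4]
width: 0.274
```

```bash
python3 -c "
from h import *
st()"
```

```text
t 9.0667 along 0.0674 lat -0.0001 z 0.1104 F along 0.1 lat -0.7 z -0.4 T [-0.1   0.15 -0.02] w 25.2
M row DIR,LAT in tool [ 1.e-04 -1.e+00  1.e-04] [-3.e-04  1.e-04  1.e+00]
```

Free, with no force. Now lower past the taper, stopping just above the balls.

Call:
move_arm:
  steps: "0.001 0 0 0 255;0.002 0 0 0 255;0.003 0 0 0 255;0.004 0 0 0 255;0.005 0 0 0 255;0.006 0 0 0 255;0.007 0 0 0 255;0.007 0 0 0 255"

```text
clock: 9.73
position: [0.5463, 0.0354, 0.1034]
ee_rot: [0.214, 1.56, -0.214]
force: [-0.6, 0.0, -1.4]
width: 0.279
```

```bash
python3 -c "
from h import *
st()"
```

```text
t 9.7333 along 0.0674 lat -0.0000 z 0.1034 F along 0.1 lat -0.6 z -1.4 T [-0.21  0.05 -0.03] w 25.7
M row DIR,LAT in tool [ 1.e-04 -1.e+00  2.e-04] [-1.e-04  2.e-04  1.e+00]
```

Call:
move_arm:
  steps: "0.0015 0 0 0 255;0.003 0 0 0 255;0.0045 0 0 0 255;0.006 0 0 0 255;0.0075 0 0 0 255;0.009 0 0 0 255;0.01 0 0 0 255"

```text
clock: 10.32
position: [0.5465, 0.0354, 0.0936]
ee_rot: [0.214, 1.56, -0.214]
force: [-0.0, 0.3, 3.5]
width: 0.274
```

```bash
python3 -c "
from h import *
st()"
```

```text
t 10.3167 along 0.0674 lat 0.0002 z 0.0936 F along -0.2 lat -0.1 z 3.5 T [-0.25  0.16 -0.02] w 25.2
M row DIR,LAT in tool [-1.e-04 -1.e+00  3.e-04] [3.e-04 3.e-04 1.e+00]
```

Call:
move_arm:
  steps: "0.0015 0 0 0 255;0.003 0 0 0 255;0.0045 0 0 0 255;0.006 0 0 0 255;0.0075 0 0 0 255;0.0085 0 0 0 255;0.0095 0 0 0 255;0.0095 0 0 0 255"

```text
clock: 10.98
position: [0.5462, 0.0354, 0.0837]
ee_rot: [0.214, 1.56, -0.215]
force: [0.0, -1.1, -1.7]
width: 0.279
```

```bash
python3 -c "
from h import *
st()"
```

```text
t 10.9833 along 0.0674 lat -0.0001 z 0.0837 F along 1.0 lat 0.3 z -1.7 T [-0.36 -0.08 -0.04] w 25.6
M row DIR,LAT in tool [ 3.e-04 -1.e+00  2.e-04] [-3.e-04  2.e-04  1.e+00]
```

Call:
move_arm:
  steps: "0.0004 0 0 0 255;0.0007 0 0 0 255;0.0007 0 0 0 255"

```text
clock: 11.23
position: [0.5462, 0.0354, 0.0834]
ee_rot: [0.214, 1.56, -0.214]
force: [-0.1, 0.1, -1.5]
width: 0.278
```

```bash
python3 -c "
from h import *
st()
d=grab('side','side5');cv2.imwrite('pics/c5.png',cv2.resize(d['img'][100:320,190:400],None,fx=2.6,fy=2.6))"
```

```text
t 11.2333 along 0.0674 lat -0.0001 z 0.0834 F along -0.1 lat -0.1 z -1.5 T [-0.37  0.09 -0.02] w 25.5
M row DIR,LAT in tool [ 1.e-04 -1.e+00  3.e-04] [-3.e-04  3.e-04  1.e+00]
```

View pics/c5.png

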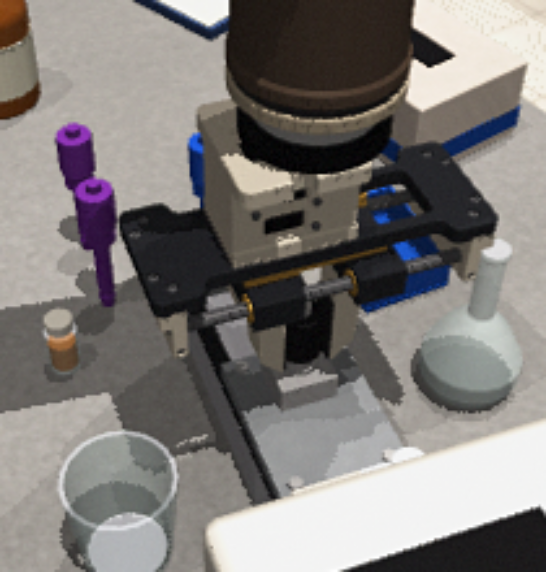

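Nearly down, with no reaction force yet. I'll creep further until the flange is felt.

Call:
move_arm:
  steps: "0.0004 0 0 0 255;0.0008 0 0 0 255;0.0008 0 0 0 255"

```text
clock: 11.53
position: [0.5463, 0.0354, 0.0833]
ee_rot: [0.215, 1.56, -0.214]
force: [-3.5, -0.5, 8.5]
width: 0.276
```

Call:
move_arm:
  steps: "0.0003 0 0 0 255;0.0005 0 0 0 255;0.0005 0 0 0 255"

```text
clock: 11.78
position: [0.5464, 0.0354, 0.0832]
ee_rot: [0.215, 1.56, -0.214]
force: [-5.6, -1.3, 15.6]
width: 0.276
```

The position stalls at .0833, the same height as at the first grip, while the force climbs to 15 N: the flange is on the hub. I'll relieve the force and open.

Call:
move_arm:
  steps: "-0.001 0 0 0 255;-0.001 0 0 0 220;-0.001 0 0 0 110;-0.001 0 0 0 90;-0.001 0 0 0 90;-0.001 0 0 0 90;-0.001 0 0 0 90;-0.001 0 0 0 90;-0.001 0 0 0 90"

```text
clock: 12.53
position: [0.5464, 0.0355, 0.0831]
ee_rot: [0.214, 1.56, -0.214]
force: [0.3, 1.1, -0.5]
width: 0.645
```

Call:
move_arm:
  steps: "-0.01 0 0 0 90;-0.03 0 0 0 90;-0.06 0 0 0 90;-0.1 0 0 0 90;-0.1 0.04 0 0 90;-0.1 0.08 0 0 90;-0.1 0.12 0 0 90;-0.1 0.15 0 0 90;-0.1 0.15 0 0 90"

```text
clock: 13.28
position: [0.587, 0.1887, 0.1834]
ee_rot: [0.21, 1.561, -0.204]
force: [-0.2, 0.6, -0.0]
width: 0.648
```

```bash
python3 - <<'E'
from h import *
st()
T=grab('top','top6');S=grab('side','side6')
cv2.imwrite('pics/c6.png',np.hstack([cv2.resize(S['img'][150:320,200:400],(400,340)),cv2.resize(T['img'][150:330,230:430],(378,340))]))
E
```

```text
t 13.2833 along -0.0912 lat -0.0021 z 0.1834 F along -0.6 lat -0.4 z -0.0 T [-0.05  0.14 -0.01] w 59.6
M row DIR,LAT in tool [-0.0038 -1.     -0.0089] [-4.0e-04 -8.9e-03  1.0e+00]
```

View pics/c6.png

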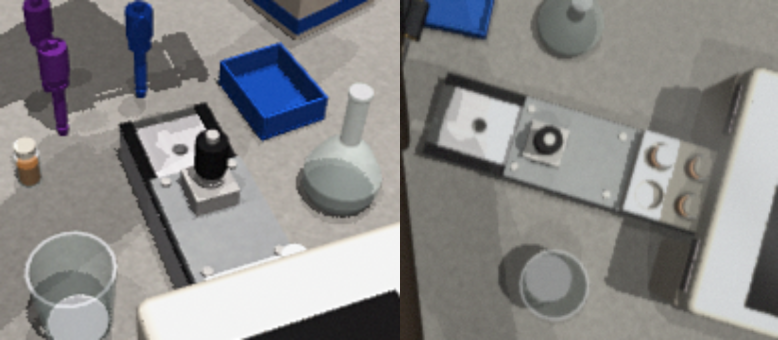

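The pin sits upright on the hub with the loading hole exposed behind it. The three vials are in the rack and the flask and beaker are in place. One height check before handing in.

```bash
python3 - <<'E'
from h import *
def cloud(d):
    ys,xs=np.mgrid[0:420,0:560];f=210/np.tan(np.radians(float(d['vfov']))/2);E=d['extrinsics']
    C=np.stack([(xs-d['cx'])/f,-(ys-d['cy'])/f,-np.ones_like(xs,float)],-1)*d['z_map'][...,None]
    return (C@E[:3,:3].T+E[:3,3]),d['z_map']>0
for tag,k in(('top0',[.564,.1003]),('top6',[.5462,.0354])):
    P,ok=cloud(dict(np.load(tag+'.npz')))
    r=np.hypot(P[...,0]-k[0],P[...,1]-k[1]);q=P[ok&(r<.02)];t=q[q[:,2]>.108];h=q[(q[:,2]>.065)&(q[:,2]<.083)]
    print(tag,'knob top med',np.median(t[:,2]).round(4),'max',t[:,2].max().round(4),'xy',t[:,:2].mean(0).round(4),'hub z',np.median(h[:,2]).round(4))
    m=ok&(P[...,2]>.068)&(P[...,2]<.083)&(r<.03);print(cv2.minAreaRect((P[m][:,:2]*1000).astype(np.float32)))
arm.sign_off()
E
```

```text
top0 knob top med 0.1176 max 0.1273 xy [0.5645 0.1   ] hub z 0.0735
((564.8119506835938, 100.15721893310547), (36.00001525878906, 35.98694610595703), 74.30386352539062)
top6 knob top med 0.1179 max 0.1258 xy [0.5474 0.0375] hub z 0.0736
((547.0596313476562, 36.34207534790039), (35.868560791015625, 36.25874328613281), 74.36878204345703)
the job is handed in; nothing more can be done
```

The pin is home in the reading hole and released, and the job is handed in; no verdict was reported. It took about 13 s of the 72 s allowed.

**What I did:**
- I gripped the black knob across the rail and pulled the pin up about 38 mm.
- I slid the carriage along with the pin still in the hub, then felt for the hole in 3 mm steps. It was solid at 57, 60 and 63 mm and open at 66 and 69 mm, so I took the centre as about 67.5 mm.
- I pushed the pin past the balls until the flange sat on the hub, then let go and backed the arm away.

**Last checks:**
- **Fit:** The knob top is at 117.9 mm, against 117.6 mm at the start. The knob is about 1.2 mm off the hub centre, and the hub has moved about 66 mm.
- **Surroundings:** In the pictures the pin stands upright, the three vials are in the rack, and the flask and beaker look unmoved. I did not measure those by numbers.
- **Disagreement:** The gripper read 67.4 mm of travel, about 1 mm more than the camera's hub shift. That is within the 2 mm camera calibration.
- **Force:** The first feeler touch on the rail reached 17 N, more than I intended but below the 25 N limit. Later touches on the rail were 9 to 12 N, and the final seating push was about 16 N.

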